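# Put the copper cezve away in the slide tray under the marble slab

### The arm

A 6-joint arm with a two-finger parallel gripper is mounted at the origin on the work surface. World frame = base frame: x ahead of the robot, y to its left, z up, the work surface at z = 0. Lengths are in mm, angles in rad, forces in N, time in s.
With the tool pointing down it reaches from about 400 to 925 mm from the base axis. Payload 12.5 kg.
Tool frame: the origin (TCP) lies midway between the tips of the shut fingers; the grasp point (between the pads) lies 19 mm behind it; z points along the fingers, y is the line along which they close (so a half turn about z gives the same grasp; the last joint's range is limited). The gripper opens to 95 mm and grips with 3 to 60 N. Pads are 20 mm wide; open, the fingers measure 119 mm over their backs; the gripper's body (75 mm by 180 mm) begins 59 mm behind the grasp point.
Start: joints at [1.16, 0.491, 1.559, -0, 1.092, -0.106], TCP at [187.547, 596.215, 214.661] pointing down, gripper open.
Joint ranges: [-3.1, 3.1], [-0.84, 2.19], [0.05, 2.79], [-1.13, 4.28], [0.06, 2.93], [-2.69, 2.69]. Speed limits (rad/s): [2.22, 2.22, 2.79, 3.14, 3.14, 3.14].

### API

Orientations are given as [roll, pitch, yaw] about the fixed x, y, z axes, in that order (R = Rz(yaw) Ry(pitch) Rx(roll)).
In Python, from cell import env gives the robot as it stands.
- The arm moves only by the shell command python3 -m inch 'ROWS'. ROWS is JSON, a list of rows, each a list of 7 numbers: the turn, a rotation vector about the tool's x, y, z in rad, then the shift along the tool's x, y, z in cm, then the closure, from -1 (fully open) to 1 (shut). A call has 1 to 20 rows; each row shifts and turns the commanded pose from where the row before left it, along the tool's axes as they then stand; what a row does not reach is not made up. A row lasts 1/8 s, in which the tool goes at most 62.5 mm and 10.7 degrees, less where a joint would pass 70% of its speed; a pose out of reach is approached as far as the arm can. A call with a gripper value outside its range is refused whole. The fingers move at their own pace and stop on an object; the grip force is fixed at half the most. Time passes only in rows, so rows that do not move let the fingers close. It gives the time, the measured TCP pose, the force, the opening and the grip force at its end, in the units of the state.
- env.state(): the state, without advancing time (a new reading comes with each control period).
- env.read_camera(name): name is "scene" or "top"; returns a dict with "img" (384x512x3 uint8, red, green, blue), "depth" (384x512 float32, mm along the optical axis (not along the pixel's ray), 0 where there is no reading), "fx", "fy", "cx", "cy" (pixels), "D" ([k1, k2, p1, p2, k3] as OpenCV has them; the pictures are not rectified), "position" and "orientation" of the camera in the world. Camera axes: x right, y down, z forward; pixel columns grow to the right and rows downward; lengths in mm; the calibration is good to about 2 mm. A picture is of the moment at which its call begins.
- env.job_done(): hands the job in; it is judged then, once.
Trained networks look in a picture, given as the dict that the camera call returned (one of the last four; its "shot" number tells which), for a name from the list of things; names that differ only in an ending like _2 or _b are one class to them, and where a whole thing is asked for, a point or a joint stands for the part that bears it (a point fixed in the world has none). Each returns a list of dicts, best first, with "score" (0 to 1); they miss things now and then, are a little off and sometimes report something else, mostly with a low value. They report only what shows in the picture. A call takes as long as a camera call.
- env.find_in(picture, target): "centre" ([x, y, z] in mm, in the coordinates of the camera as it stood for that picture, good to about 4 mm: the middle of the surface that is visible of it).
- env.trace(picture, target): "mask" (384x512 bool, what is visible of it).
The state is a dict: "t": time; "joints": joint angles; "qvel": joint speeds; "tau": joint torques, N m; "eef_pos": TCP position; "tcp_rot": TCP orientation; "ft_force": force on the tool from outside, world axes, zero at the start; "moment": the same for the moment, N m; "opening": opening from 0.0 (shut) to 1.0 (fully open); "grip_force": force on a finger pad.
Only numpy, scipy, OpenCV 4.12 (cv2) and the standard library are available. Lean on these libraries where they do the work, as an engineer would, in place of code of your own. Each camera call takes 0.05 s, during which the arm holds its last target. There are 200 camera calls.

### The job

Put the finished copper cezve away: draw out the slide tray (the one with the brass knob) from under the marble slab, stand the cezve upright in the empty middle bay with its bowl at the back, under the slab, and its handle lying straight along the bay behind the tray front, then slide the tray fully home. The copper dents easily, so ease it in under the stone edge without forcing or knocking it. Leave the other pieces alone: the cup and the bronze lever stay in their bays, the cup standing, and the stake in its block stays where it stands on the slab.

Things in the scene. Friction and masses are not known exactly. Their poses are not given: they have to be found in the camera images.
- unit: Fixed slab unit on the bench: marble slab on dark wood side cheeks (inner faces 158 mm either side of the middle) and a back board, open at the front where the tray slides out. Origin on the bench top under the middle of the slab's front edge; +x goes in under the slab, +y along its edge, z up. Place and angle vary.
- slab_edge (a point): Middle of the lower front edge of the marble slab, 112 mm above the bench; axes as the unit's. The slab is 20 mm thick (top 132 mm above the bench), 400 mm wide along y, 340 mm deep along x.
- tray (a joint): Opening in m of the wooden slide tray on brass rails: 0 = home, 0.140 = out against its end stop; may start up to 0.03 ajar. Slides along the unit's -x, stays where left; moving it takes about 3 N, plus 12 N per m/s. Three bays side by side along x, parted by two dividers 8 mm thick, 24 mm high; side and back walls 40 mm high; only the middle bay is empty.
- front_top (a point): Middle of the top edge (brass cap strip) of the tray's front board, 96 mm above the bench: 16 mm below the slab's underside, 70 mm above the tray floor. Board 16 mm thick in x, 300 mm wide; when home its outer face is 4 mm behind the slab's edge. Fully out, 120 mm are open from above between its inside and the slab's edge. Moves with the tray.
- knob (a point): Middle of the head of the turned brass knob on the tray front: head 28 mm across, 16 mm long, on a 12 mm neck. The point is 35 mm out from the front board's face and 80 mm above the bench; the knob's end face is 8 mm farther out. Moves with the tray, axes as the unit's.
- bay (a point): Middle of the floor of the empty middle bay, on its top face, 26 mm above the bench. The bay reaches 112.5 mm either way along x (back wall at +x, inside of the front board at -x) and 42 mm either way along y (dividers). Moves with the tray; axes as the unit's.
- cezve: Hand-chased copper coffee pot, about 0.26 kg, standing left or right on the slab, handle roughly towards the robot. Open bowl 62 mm high, 72 mm across the belly near the foot, 53 neck, 62 rim; straight level wooden handle along its -x. Level, it is too long for the opening and the handle too low to clear the tray front: it goes in bowl first, bowl-down. Origin: centre of the foot, z up.
- cezve_grip (a point): Point on the middle line of the cezve's handle, 125 mm from the bowl's axis, 46 mm above the foot. The handle is 10 mm wide (own y) and 12 mm high with flat sides; its underside is 40 mm above the foot. The weight lies near the bowl. Axes as the cezve's.
- cezve_tip (a point): End of the cezve's handle on its middle line, 175 mm from the bowl's axis; the cezve is 211 mm long in all. Axes as the cezve's.
- cup: A silver-toned tinned cup, 60 mm across the rim, 58 mm high, standing loose in one of the two outer bays of the tray. Origin at the centre of its foot. Leave it.
- lever: A small cast bronze lever press handle lying loose along the other outer bay: a round hub 36 mm across and 20 mm high, an arm 14 mm thick and a ball 26 mm across, 133 mm long in all. Origin under the middle of the hub, arm to +x. Leave it.
- stake: A brass mushroom planishing stake, 104 mm high in all, in its 85 mm square dark wood block, standing on the slab beside the cezve, to its left or right. Origin under the middle of the block. Leave it.

How it is judged (in metres and radians):
On the way, in this order (a step that is already met when the one before it is completed fails the run):
1. the tray is drawn out from under the slab (by at least 110 mm) (value of joint tray above 0.11 m), for 0.2 s.
2. with the tray out, the cezve stands on the floor of the middle bay, bowl at the back, let go (value of joint tray above 0.08 m and x of cezve in the frame of bay above 0.055 m and z of cezve in the frame of bay below 0.006 m and angle between cezve's own z axis and vertical below 0.06 rad and contact force between the fingers and cezve below 0.1 N), for 0.2 s.
At the end, for the whole second after the job is handed in: Tray home within 6 mm; cezve at rest, upright (0.06 rad) on the middle bay's floor, foot centre 55 to 85 mm behind the bay's middle, within 12 mm of its centre line, handle to the front (0.2 rad); cup standing (0.1 rad) and lever lying in their outer bays (value of joint tray below 0.006 m and x of cezve in the frame of bay between 0.055 and 0.085 m and y of cezve in the frame of bay between -0.012 and 0.012 m and z of each of cezve, cup in the frame of bay below 0.006 m and angle between cezve's own z axis and vertical below 0.06 rad and angle between the x axis of cezve and the x axis of bay, either way round below 0.2 rad and x of cezve_grip in the frame of bay below 0 m and linear speed of cezve below 0.01 m/s and angle between cup's own z axis and vertical below 0.1 rad and (y of cup in the frame of bay above 0.05 m or y of cup in the frame of bay below -0.05 m) and z of lever in the frame of bay below 0.008 m and (y of lever in the frame of bay above 0.05 m or y of lever in the frame of bay below -0.05 m)); the robot touches nothing.
It fails at once if the cezve is forced or knocked against the slab or the tray (over 40 N) (contact force between cezve and unit above 40 N).
It fails at once if the cup is tipped over (angle between cup's own z axis and vertical above 0.6 rad).
It fails at once if the stake in its block is moved more than 20 mm (distance of stake from where it was at the start of the episode above 0.02 m).
It also fails if it takes over 66 s, if anything falls off the work surface, if the arm or the gripper's body presses on something with over 40 N, if the wrist force passes 120 N, or if a joint passes its speed limit or range.

## Working session

There is one attempt and no reset: what is moved stays moved. The work goes in short steps, Python scripts to look and compute and a shell command to move; the robot and the scene stay as the last step left them, time stands still between calls to the robot, and variables do not carry over. Pictures are saved under pics/ and viewed, at most 10 in all, crops included, and the job is handed in when it is done.

```bash
ls; mkdir -p pics
cat > h.py <<'E'
import numpy as np, cv2
from scipy.spatial.transform import Rotation as R
from cell import env
np.set_printoptions(precision=2,suppress=True)
def rot(o):
    o=np.array(o); 
    return o if o.shape==(3,3) else R.from_euler('xyz',o).as_matrix()
def world(p,c): return np.array(p)@rot(c['orientation']).T+np.array(c['position'])
def cloud(c,mask=None):
    d=c['depth']; m=d>0
    if mask is not None: m&=mask
    v,u=np.nonzero(m)
    K=np.array([[c['fx'],0,c['cx']],[0,c['fy'],c['cy']],[0,0,1]])
    n=cv2.undistortPoints(np.stack([u,v],1).astype(np.float64)[:,None],K,np.array(c['D']))[:,0]
    z=d[v,u]
    return world(np.c_[n*z[:,None],z],c)
E
python3 - <<'E'
from h import *
for n in ['scene','top']:
    c=env.read_camera(n); cv2.imwrite(f'pics/{n}0.png',c['img'][:,:,::-1])
    print(n,c['position'],c['orientation'],c['fx'])
    for t in ['unit','knob','tray','front_top','bay','cezve','cezve_grip','cezve_tip','cup','lever','stake','slab_edge']:
        try:
            for r in env.find_in(c,t)[:2]: print(t,round(r['score'],2),world(r['centre'],c))
        except Exception as e: print(t,e)
print(env.state())
E
```

```text
pics
scene [930.06 346.03 595.78] [-2.43  0.01  2.41] 371.5003201860217
unit 0.85 [837.27  81.82 133.46]
knob 0.7 [584.99  29.95  87.9 ]
tray 0.57 [589.26  27.38  88.44]
front_top 0.43 [581.52  28.46  84.5 ]
front_top 0.39 [714.47 -81.55 173.42]
bay 0.46 [583.26  27.79  91.59]
cezve 0.81 [663.26 154.18 171.28]
cezve_grip 0.66 [661.96 158.1  170.55]
cezve_tip 0.79 [663.44 157.69 172.75]
cezve_tip 0.24 [834.23  86.04 131.94]
cup 0.71 [585.19  26.18  90.34]
stake 0.65 [663.21 153.55 172.24]
stake 0.61 [712.94 -83.37 175.73]
slab_edge 0.92 [832.96  90.29 130.59]
top [552.23   4.84 765.28] [-2.99  0.04 -1.6 ] 348.7885254889231
unit 0.81 [793.48  47.8  130.27]
unit 0.42 [620.63  20.19  95.33]
knob 0.96 [621.22  19.21  94.57]
knob 0.18 [790.36  41.77 130.29]
tray 0.89 [619.64  22.61 100.43]
tray 0.51 [794.12  47.52 129.34]
front_top 0.97 [615.89  18.22  94.85]
bay 0.57 [613.36  20.09  97.27]
cezve 0.64 [658.37 151.23 183.18]
cezve_grip 0.84 [657.34 147.96 180.58]
cezve_tip 0.87 [662.71 147.1  183.78]
stake 0.62 [696.19 -89.97 176.11]
slab_edge 0.92 [791.94  43.5  130.89]
{'t': 1.3, 'joints': array([ 1.16,  0.49,  1.56,  0.  ,  1.09, -0.11]), 'qvel': array([ 0.,  0.,  0.,  0., -0., -0.]), 'tau': array([  0.  , -61.25, -25.84,   0.07,   0.04,  -0.  ]), 'eef_pos': array([187.54, 596.2 , 214.66]), 'tcp_rot': array([ 3.14, -0.  ,  2.84]), 'ft_force': array([0.16, 0.34, 0.67]), 'moment': array([ 0.03, -0.04, -0.04]), 'grip_force': 0.0, 'opening': 1.002301502393068}
```

View pics/scene0.png

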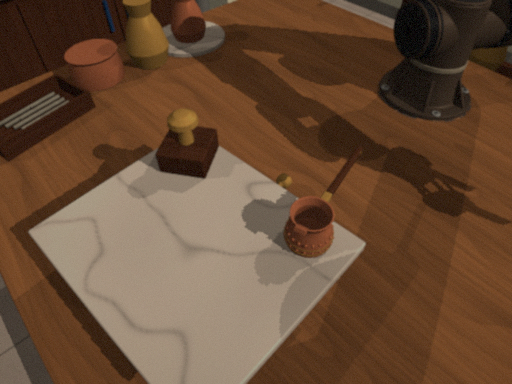

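View pics/top0.png

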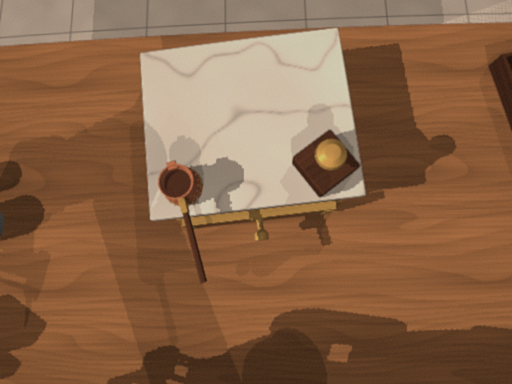

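Run:
```python
from h import *
c=env.read_camera('top'); P=cloud(c)
def top(z0,z1,x0,x1,y0,y1): 
    return P[(P[:,2]>z0)&(P[:,2]<z1)&(P[:,0]>x0)&(P[:,0]<x1)&(P[:,1]>y0)&(P[:,1]<y1)]
S=top(122,140,550,1000,-300,350); print('slab z',np.median(S[:,2]),len(S))
r=cv2.minAreaRect(S[:,:2].astype(np.float32)); print(r, cv2.boxPoints(r))
# front edge: min x per y-bin
ys=np.arange(-140,210,10); e=[]
for y in ys:
    s=S[abs(S[:,1]-y)<5]
    if len(s)>3: e.append([y,s[:,0].min()])
e=np.array(e); print(e.T)
for n in ['cezve','stake','front_top','knob']:
  for cc in ['top']:
    m=env.trace(c,n)[0]; Q=cloud(c,m['mask']); print(n,m['score'],len(Q),Q.min(0),Q.max(0),np.median(Q,0))
    if n=='cezve':
        np.save('cz.npy',Q)
```

```text
slab z 132.28527673853728 31559
((796.6981201171875, 40.8052978515625), (340.2175598144531, 401.8280334472656), 5.040201187133789) [[ 609.6   226.  ]
 [ 644.9  -174.28]
 [ 983.8  -144.39]
 [ 948.5   255.89]]
[[-140.   -130.   -120.   -110.   -100.    -90.    -80.    -70.    -60.
   -50.    -40.    -30.    -20.    -10.      0.     10.     20.     30.
    40.     50.     60.     70.     80.     90.    100.    110.    120.
   130.    140.    150.    160.    170.    180.    190.    200.  ]
 [ 641.92  640.88  640.52  639.27  638.11  637.7   636.38  635.74  634.99
   633.82  633.4   632.41  631.29  630.11  629.55  628.36  628.04  626.96
   626.68  625.21  624.19  623.87  622.55  621.67  621.03  619.92  619.66
   618.36  617.22  616.95  619.08  614.5   614.23  612.89  612.54]]
cezve 0.96 2087 [488.6  112.69  -1.94] [715.92 210.71 196.92] [659.8  151.29 178.32]
stake 0.75 2648 [ 642.77 -166.6   130.34] [754.14 -39.55 237.62] [690.77 -89.71 177.61]
front_top 0.63 2036 [ 569.24 -123.3    -2.85] [644.79 162.24 123.64] [617.74  21.7   95.09]
knob 0.59 1972 [ 569.31 -122.76   -2.85] [649.54 173.67 176.5 ] [618.28  21.09  95.22]
```

The scene view shows the cezve at about (310,225), stake at (188,145) and knob at (285,180). The top view shows the slab turned about 5°, the knob at (261,235) and the handle running from (185,200) to (203,280). Next I measure the knob and handle.

```bash
cat >> h.py <<'E'
U0=np.array([627.25,25.86]); yaw=np.deg2rad(5.04)
ux=np.array([np.cos(yaw),np.sin(yaw)]); uy=np.array([-ux[1],ux[0]])
def tounit(P): P=np.asarray(P,float); d=P[...,:2]-U0; return np.concatenate([(d@ux)[...,None],(d@uy)[...,None],P[...,2:]],-1)
E
python3 - <<'E'
from h import *
for n in ['top','scene']:
    c=env.read_camera(n); P=tounit(cloud(c))
    k=P[(P[:,0]<-20)&(P[:,0]>-90)&(abs(P[:,1])<35)&(P[:,2]>70)&(P[:,2]<125)]
    print(n,'knob+board',len(k))
    for x in range(-75,-10,4):
        s=k[(k[:,0]>=x)&(k[:,0]<x+4)]
        if len(s): print(x,len(s),s[:,1].min(),s[:,1].max(),s[:,2].max())
    b=P[(P[:,0]<5)&(P[:,0]>-60)&(abs(P[:,1])<110)&(abs(P[:,1])>35)&(P[:,2]>90)&(P[:,2]<105)]
    if len(b): print('strip',len(b),np.percentile(b,[3,50,97],axis=0))
    Q=cloud(c); q=tounit(Q)
    h=Q[(Q[:,2]>165)&(Q[:,2]<195)&(q[:,0]<-2)&(q[:,0]>-180)&(q[:,1]>50)&(q[:,1]<180)]
    vx,vy,a,b_=cv2.fitLine(h[:,:2].astype(np.float32),cv2.DIST_HUBER,0,.01,.01).ravel()
    if vx<0: vx,vy=-vx,-vy
    t=(h[:,:2]-[a,b_])@[vx,vy]
    print('handle',len(h),'yaw',np.arctan2(vy,vx),'tip',np.array([a,b_])+np.percentile(t,1)*np.array([vx,vy]),'pt',a,b_,'ztop',np.percentile(h[:,2],[50,90]))
    rim=Q[(Q[:,2]>188)&(Q[:,2]<202)&(q[:,0]>-10)&(q[:,1]>60)]
    print('rim',len(rim),cv2.minEnclosingCircle(rim[:,:2].astype(np.float32)),np.percentile(rim[:,2],90))
E
```

```text
top knob+board 200
-59 23 -13.131865065376106 12.441689024918343 93.96827820027079
-55 32 -13.583386489732552 13.944772100414426 94.80285228969137
-51 28 -12.117073993836197 13.441943603798162 95.80825800651758
-47 29 -12.563696151398073 12.920855653768886 97.05730746204404
-43 26 -12.782071242452117 12.619255647745431 94.68634616222221
-39 16 -7.400539014630116 8.43601474893493 90.4074310416454
-35 12 -4.236943810872914 6.008055877185378 88.29782927081749
-31 13 -4.661247785629236 5.5024882046808195 86.56417308404195
-27 12 -5.118455435489665 5.017726718798266 89.40227664964846
-23 9 -5.3379668636083695 6.428986949391491 87.00693291653283
strip 657 [[ -14.35 -105.01   93.77]
 [  -6.83  -35.49   96.24]
 [   0.88  105.33   98.28]]
handle 490 yaw 0.25736472 tip [501.81 116.11] pt 556.8211 130.59045 ztop [183.67 185.2 ]
rim 355 ((672.9657592773438, 162.8280029296875), 34.28375244140625) 195.23555914944572
scene knob+board 177
-59 6 -2.915408086690815 12.551862642607356 93.16066219963051
-55 26 -10.111966916330273 15.261966262716903 94.54842304857783
-51 25 -9.242546643024975 15.121527408458961 94.24889251038019
-47 31 -8.950047934128905 14.482582597422345 94.89721186760568
-43 47 -11.287207717022842 14.94782438327154 93.95183445497787
-39 31 -6.18286086761991 11.07802372372278 91.50914063740686
-35 9 -2.8337207500814383 8.411326697167928 87.26868019191352
-31 2 0.7347415497993993 2.822609135489278 88.01654797198074
handle 410 yaw 0.2568678 tip [503.55 120.07] pt 561.7263 135.34656 ztop [183.99 185.19]
rim 511 ((672.9302978515625, 163.48199462890625), 34.255645751953125) 194.6164441718064
```

Tray is ajar about 18 mm. The knob is at world (578, 22), z 80. The cezve axis is at (673, 163) with yaw 0.257. Next I move above the knob.

```bash
cat >> h.py <<'E'
def to(p,rpy):  # displacement (cm) & turn needed, in current tool axes
    s=env.state(); T=rot(s['tcp_rot']); d=T.T@(np.array(p)-s['eef_pos'])/10
    w=R.from_matrix(T.T@rot(rpy)).as_rotvec(); print('t',s['t'],'pos',s['eef_pos'],'rpy',s['tcp_rot'],'F',s['ft_force'],'need turn',np.round(w,4),'shift cm',np.round(d,3))
def uw(x,y,z): p=U0+x*ux+y*uy; return [p[0],p[1],z]
E
python3 -m inch '[[0,0,-0.129,0,0,-1.2,-1],[0,0,-0.129,0,0,-1.2,-1],[0,0,-0.129,0,0,-1.2,-1],[0,0,0,-2.42,-4.33,0,-1],[0,0,0,-2.42,-4.33,0,-1],[0,0,0,-2.42,-4.33,0,-1],[0,0,0,-2.42,-4.33,0,-1],[0,0,0,-2.42,-4.33,0,-1],[0,0,0,-2.42,-4.33,0,-1],[0,0,0,-2.42,-4.33,0,-1],[0,0,0,-2.42,-4.33,0,-1],[0,0,0,-2.42,-4.33,0,-1],[0,0,0,-2.42,-4.33,0,-1],[0,0,0,-2.42,-4.33,0,-1],[0,0,0,-2.42,-4.33,0,-1],[0,0,0,-2.42,-4.33,0,-1],[0,0,0,-2.42,-4.33,0,-1],[0,0,0,0,0,0,-1]]'
python3 - <<'E'
from h import *
to(uw(-49,0,63),[np.pi,0,yaw+np.pi]); print(env.state()['joints'])
E
```

```text
t: 3.9
eef_pos: [576.2, 17.4, 250.1]
tcp_rot: [-3.141, -0.0, -3.063]
ft_force: [-0.8, 0.3, -0.6]
opening: 1.0
grip_force: 0.0
t 3.9 pos [576.19  17.38 250.14] rpy [-3.14 -0.   -3.06] F [-0.77  0.34 -0.56] need turn [-0.   -0.   -0.01] shift cm [-0.26  0.4  18.71]
[-0.08  0.39  1.63 -0.    1.12 -1.73]
```

```bash
python3 -m inch '[[0,0,-0.01,-0.26,0.4,3.5,-1],[0,0,0,0,0,3.5,-1],[0,0,0,0,0,3.5,-1],[0,0,0,0,0,3.5,0],[0,0,0,0,0,3,0],[0,0,0,0,0,1.7,0.2],[0,0,0,0,0,0,1],[0,0,0,0,0,0,1],[0,0,0,0,0,0,1],[0,0,0,0,0,0,1]]'
python3 - <<'E'
from h import *
to(uw(-49-124,0,63),[np.pi,0,yaw+np.pi])
E
```

```text
t: 5.15
eef_pos: [577.5, 24.1, 64.3]
tcp_rot: [-3.141, 0.001, -3.049]
ft_force: [0.5, -4.8, 0.6]
opening: 0.321
grip_force: 3.0
t 5.15 pos [577.53  24.05  64.33] rpy [-3.14  0.   -3.05] F [ 0.54 -4.77  0.65] need turn [-0.  0.  0.] shift cm [12.33 -0.2   0.12]
```

```bash
python3 -m inch '[[0,0,0,0,0,0,1],[0,0,0,0,-0.1,0,1],[0,0,0,0.6,-0.1,0,1],[0,0,0,0.95,0,0,1],[0,0,0,0.95,0,0,1],[0,0,0,0.95,0,0,1],[0,0,0,0.95,0,0,1],[0,0,0,0.95,0,0,1],[0,0,0,0.95,0,0,1],[0,0,0,0.95,0,0,1],[0,0,0,0.95,0,0,1],[0,0,0,0.95,0,0,1],[0,0,0,0.95,0,0,1],[0,0,0,0.95,0,0,1],[0,0,0,0.95,0,0,1],[0,0,0,0.5,0,0,1],[0,0,0,0,0,0,1]]'
python3 - <<'E'
from h import *
to(uw(-49-124,0,63),[np.pi,0,yaw+np.pi])
E
```

```text
t: 7.28
eef_pos: [456.8, 11.8, 64.3]
tcp_rot: [3.141, 0.01, -3.051]
ft_force: [17.8, 20.6, -7.4]
opening: 0.284
grip_force: 30.0
t 7.275 pos [456.85  11.8   64.33] rpy [ 3.14  0.01 -3.05] F [17.77 20.58 -7.36] need turn [0.   0.01 0.  ] shift cm [ 0.2  -0.1   0.13]
```

```bash
python3 -m inch '[[0,0,0,-0.2,0,0,0.2],[0,0,0,0,0,0,-0.2],[0,0,0,0,0,0,-0.5],[0,0,0,0,0,-2,-0.5],[0,0,0,0,0,-4,-0.5],[0,0,0,0,0,-5,-0.5],[0,0,0,0,0,-5,-0.5],[0,0,0,0,0,-3,-0.5],[0,0,0,0,0,0,-0.5]]'
python3 - <<'E'
from h import *
c=env.read_camera('top'); cv2.imwrite('pics/top1.png',c['img'][:,:,::-1])
P=tounit(cloud(c))
k=P[(P[:,2]>90)&(P[:,2]<102)&(P[:,0]<-60)&(P[:,0]>-170)&(abs(P[:,1])<145)&(abs(P[:,1])>20)]
for y in (-100,-60,60,100):
    s=k[abs(k[:,1]-y)<15]; print(y,len(s),np.percentile(s,[2,50,98],axis=0) if len(s) else '')
for n in ['cup','lever','cezve','knob']:
    for r in env.find_in(c,n)[:1]: print(n,r['score'],tounit(world(r['centre'],c)))
# dividers: points with z 44..56 in open area
d=P[(P[:,2]>44)&(P[:,2]<56)&(P[:,0]<-10)&(P[:,0]>-100)&(abs(P[:,1])<80)]
print(np.histogram(d[:,1],np.arange(-80,81,4)))
to(uw(-49-124,0,63),[np.pi,0,yaw+np.pi])
E
```

```text
t: 8.4
eef_pos: [455.3, 10.6, 255.4]
tcp_rot: [-3.141, 0.004, -3.05]
ft_force: [1.1, 0.4, -0.8]
opening: 0.749
grip_force: 0.0
-100 140 [[-135.69 -114.14   93.49]
 [-127.9   -99.84   96.15]
 [-120.23  -85.96   98.68]]
-60 143 [[-135.66  -74.22   92.59]
 [-128.04  -59.9    96.22]
 [-120.15  -45.53   98.39]]
60 142 [[-135.61   45.88   92.61]
 [-127.75   60.21   96.17]
 [-120.     74.65   98.39]]
100 135 [[-135.6    86.01   93.92]
 [-127.82   99.53   95.85]
 [-120.16  113.51   98.38]]
cup 0.67 [132.04   4.19 128.12]
lever 0.8 [-33.89  97.79  50.7 ]
cezve 0.86 [ 43.95 122.92 183.8 ]
knob 0.68 [-73.05  -1.59  25.24]
(array([ 3,  3,  2,  4,  0,  0,  0, 38, 87, 50,  0,  0,  0,  0,  0,  0,  0,
        0,  0,  0,  0,  0,  0,  0,  0,  0,  0,  0,  0,  0, 52, 87, 44,  0,
        0,  0,  0,  0,  0,  0]), array([-80, -76, -72, -68, -64, -60, -56, -52, -48, -44, -40, -36, -32,
       -28, -24, -20, -16, -12,  -8,  -4,   0,   4,   8,  12,  16,  20,
        24,  28,  32,  36,  40,  44,  48,  52,  56,  60,  64,  68,  72,
        76,  80]))
t 8.65 pos [454.49  10.76 252.47] rpy [ 3.14 -0.   -3.05] F [-0.81  0.53 -0.03] need turn [ 0. -0.  0.] shift cm [-0.08 -0.02 18.95]
```

View pics/top1.png

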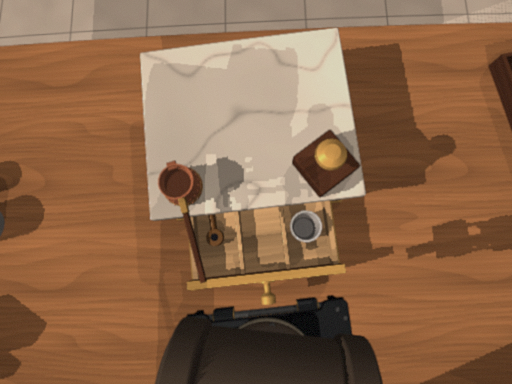

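Tray is fully out: board inner face at unit x −120, dividers at ±46. The cup is at (307,226) and the lever at (213,235), both in their outer bays. Next I plan the tilted insertion path.

```bash
cat > plan.py <<'E'
import numpy as np, heapq
# cezve profile (x,z) in own frame
def seg(a,b,n=12): return np.linspace(a,b,n)
prof=np.vstack([seg((30,0),(36,8),4),seg((36,8),(36,22),5),seg((36,22),(27,45),8),seg((27,45),(31,55),4),seg((36,57),(36,62),3),seg((36,62),(-31,62),20),
 seg((-31,62),(-27,52),4),seg((-27,52),(-175,52),45),seg((-175,52),(-175,40),4),seg((-175,40),(-27,40),45),seg((-27,45),(-36,22),8),seg((-36,22),(-36,8),5),seg((-36,8),(-30,0),4),seg((-30,0),(30,0),15)])
def tool(g,phi): # phi>0: fingers lean forward (+x); points along tool: s behind grasp, w across
    c,s=np.cos(phi),np.sin(phi)
    ax=np.array([-s,c]); wx=np.array([c,s])  # backwards dir (up), across dir
    P=[]
    for w in(-10,10): P+= [ax*t+wx*w for t in np.arange(-19,60,5)]
    for w in(-38,38): P+= [ax*t+wx*w for t in np.arange(59,260,8)]
    P+=[ax*59+wx*w for w in np.arange(-38,39,5)]; P+=[ax*-19+wx*w for w in(-10,0,10)]
    return np.array(P)+[-g,46]
boxes=[(0,400,112,132),(-136,-120,-50,96),(105,400,-50,66)]
def clear(P):
    d=np.full(P.shape[:-1],99.)
    for a,b,c,e in boxes:
        dx=np.maximum(a-P[...,0],P[...,0]-b); dz=np.maximum(c-P[...,1],P[...,1]-e)
        o=np.where((dx<0)&(dz<0),np.maximum(dx,dz),np.hypot(np.maximum(dx,0),np.maximum(dz,0)))
        d=np.minimum(d,o)
    d=np.where(P[...,1]<25.9,-9,d)
    return d.min(-1)
def place(P,x,z,th): c,s=np.cos(th),np.sin(th); return P@np.array([[c,-s],[s,c]])+[x,z]
def run(g,phi,st=4):
    T=tool(g,phi); A=np.vstack([prof,T])
    X=np.arange(-100,66,st)+1.5; Z=np.arange(26,234,st); TH=np.deg2rad(np.arange(0,61,4))
    C=np.empty((len(X),len(Z),len(TH)))
    for k,t in enumerate(TH):
        Q=place(A,0,0,t)
        for i,x in enumerate(X):
            C[i]  [:,k]=clear(Q[None]+np.stack([np.full(len(Z),x),Z],1)[:,None])
    goal=(np.argmin(abs(X-61.5)),0,0)
    # widest path from goal
    best={goal:99}; par={goal:None}; h=[(-99,0,goal)]; done=set()
    while h:
        m,l,n=heapq.heappop(h)
        if n in done: continue
        done.add(n)
        if Z[n[1]]>=200: break
        for dv in np.ndindex(3,3,3):
            q=tuple(np.array(n)+dv-1)
            if min(q)<0 or any(q[i]>=C.shape[i] for i in range(3)) or q in done: continue
            v=min(-m,C[q])
            if v>0 and v>best.get(q,0): best[q]=v; par[q]=n; heapq.heappush(h,(-v,l+1,q))
    else: return None
    path=[]; 
    while n: path.append((X[n[0]],Z[n[1]],np.rad2deg(TH[n[2]]),C[n])); n=par[n]
    return np.array(path)
if __name__=='__main__':
    np.set_printoptions(precision=1,suppress=True)
    for g in(115,125):
        for phi in(0,12,20,28):
            p=run(g,np.deg2rad(phi)); print(g,phi,None if p is None else (p[:,3].min(),len(p),p[:,2].max()))
E
time python3 plan.py
```

```text
115 0 (np.float64(6.053051768275566), 64, np.float64(48.00000000000001))
115 12 (np.float64(6.053051768275566), 64, np.float64(48.00000000000001))
115 20 (np.float64(6.053051768275566), 64, np.float64(48.00000000000001))
115 28 (np.float64(6.053051768275566), 64, np.float64(48.00000000000001))
125 0 (np.float64(6.053051768275566), 64, np.float64(48.00000000000001))
125 12 (np.float64(6.053051768275566), 64, np.float64(48.00000000000001))
125 20 (np.float64(6.053051768275566), 64, np.float64(48.00000000000001))
125 28 (np.float64(6.053051768275566), 64, np.float64(48.00000000000001))
real	0m47.984s
user	0m44.212s
sys	0m3.733s
```

```bash
cat > plan2.py <<'E'
from plan import *
np.set_printoptions(precision=1,suppress=True)
def run2(g,phi,st=4):
    A=np.vstack([prof,tool(g,phi)])
    X=np.arange(-100,66,st)+1.5; Z=np.arange(26,234,st); TH=np.deg2rad(np.arange(0,57,4))
    C=np.empty((len(X),len(Z),len(TH)))
    for k,t in enumerate(TH):
        Q=place(A,0,0,t)
        for i,x in enumerate(X): C[i][:,k]=clear(Q[None]+np.stack([np.full(len(Z),x),Z],1)[:,None])
    goal=(np.argmin(abs(X-61.5)),0,0); cost={goal:0}; par={goal:None}; h=[(0,goal)]; done=set()
    while h:
        m,n=heapq.heappop(h)
        if n in done: continue
        done.add(n)
        if Z[n[1]]>=206: break
        for dv in np.ndindex(3,3,3):
            d=np.array(dv)-1; q=tuple(np.array(n)+d)
            if min(q)<0 or any(q[i]>=C.shape[i] for i in range(3)) or q in done or C[q]<4: continue
            v=m+np.linalg.norm(d)*(1+(18/C[q])**3)
            if v<cost.get(q,1e9): cost[q]=v; par[q]=n; heapq.heappush(h,(v,q))
    path=[]
    while n: path.append((X[n[0]],Z[n[1]],np.rad2deg(TH[n[2]]),C[n])); n=par[n]
    return np.array(path)
for phi in (10,20):
    p=run2(118,np.deg2rad(phi)); print(phi,p[:,3].min()); print(p[::2])
E
python3 plan2.py
```

```text
10 6.053051768275566
[[-98.5 206.   52.   83.6]
 [-98.5 198.   52.   78.1]
 [-98.5 190.   52.   71.9]
 [-98.5 182.   52.   64.8]
 [-98.5 174.   52.   58. ]
 [-98.5 166.   52.   51.4]
 [-98.5 158.   52.   45.1]
 [-98.5 150.   52.   39.1]
 [-98.5 142.   52.   33.9]
 [-98.5 134.   52.   29.9]
 [-98.5 126.   52.   27.7]
 [-98.5 118.   52.   27.5]
 [-98.5 110.   52.   25.6]
 [-94.5 102.   56.   23.5]
 [-90.5  94.   56.   23.1]
 [-86.5  86.   56.   22.2]
 [-78.5  78.   56.   22.1]
 [-78.5  70.   56.   24.7]
 [-74.5  62.   52.   27. ]
 [-66.5  54.   44.   25.9]
 [-58.5  46.   36.   25.8]
 [-50.5  42.   32.   24.2]
 [-42.5  42.   28.   19.8]
 [-34.5  42.   28.   16. ]
 [-26.5  42.   24.   12.8]
 [-18.5  42.   20.   10.1]
 [-10.5  38.   20.    8.7]
 [ -2.5  38.   20.    8.5]
 [  5.5  38.   12.    9. ]
 [ 13.5  38.   12.    7.7]
 [ 21.5  34.   12.    8.8]
 [ 29.5  34.   12.   10.5]
 [ 37.5  34.   12.   10.9]
 [ 45.5  34.   12.   10.9]
 [ 53.5  34.   12.   10.9]
 [ 61.5  30.    4.    6.1]]
20 6.053051768275566
[[-98.5 206.   52.   83.6]
 [-98.5 198.   52.   78.1]
 [-98.5 190.   52.   71.9]
 [-9
[... 187 characters left out ...]
-98.5 126.   52.   27.7]
 [-98.5 118.   52.   27.5]
 [-98.5 110.   52.   25.6]
 [-94.5 102.   56.   23.5]
 [-90.5  94.   56.   23.1]
 [-86.5  86.   56.   22.2]
 [-78.5  78.   56.   22.1]
 [-78.5  70.   56.   24.7]
 [-74.5  62.   52.   27. ]
 [-66.5  54.   44.   25.9]
 [-58.5  46.   36.   25.8]
 [-50.5  42.   32.   24.2]
 [-42.5  42.   28.   19.8]
 [-34.5  42.   24.   16. ]
 [-26.5  42.   24.   12.8]
 [-18.5  42.   20.   10.1]
 [-10.5  38.   20.    7.9]
 [ -2.5  38.   16.    8.1]
 [  5.5  38.   12.    9.2]
 [ 13.5  38.   12.    7.7]
 [ 21.5  34.   12.    8.8]
 [ 29.5  34.   12.   10.5]
 [ 37.5  34.   12.   10.9]
 [ 45.5  34.   12.   10.9]
 [ 53.5  34.   12.   10.9]
 [ 61.5  30.    4.    6.1]]
```

```bash
cat >> h.py <<'E'
AX=np.array([671.5,162.5,132.]); CY=0.257; G=118; PHI=np.deg2rad(20)
def mat(yw,lean): # fingers lean forward by `lean` along heading yw
    y=np.array([-np.sin(yw),np.cos(yw),0]); z=np.array([np.sin(lean)*np.cos(yw),np.sin(lean)*np.sin(yw),-np.cos(lean)])
    return np.c_[np.cross(y,z),y,z]
def tcp(foot,yw,th,phi=PHI,g=G,gz=46): # cezve foot centre world, heading, tilt(handle up)
    M=mat(yw,phi-th); Cz=R.from_euler('ZY',[yw,th]).as_matrix()
    return np.array(foot)+Cz@[-g,0,gz]+19*M[:,2], M
E
python3 - <<'E'
from h import *
p,M=tcp(AX,CY,0); print(p); to(p-70*M[:,2],M)
E
```

```text
[563.66 134.16 160.15]
t 8.65 pos [454.49  10.76 252.47] rpy [ 3.14 -0.   -3.05] F [-0.81  0.53 -0.03] need turn [-0.03 -0.35 -0.16] shift cm [-9.65 10.89  2.64]
```

```bash
python3 -m inch '[[0,0,0,-2.4,2.7,0.5,-0.5],[0,0,0,-2.4,2.7,0.7,-0.5],[0,0,0,-2.4,2.7,0.7,-0.5],[0,0,0,-2.4,2.8,0.7,-0.5],[-0.01,-0.12,-0.05,0,0,0,-0.5],[-0.01,-0.12,-0.05,0,0,0,-0.5],[-0.01,-0.11,-0.05,0,0,0,-0.5],[0,0,0,0,0,0,-0.5]]'
python3 - <<'E'
from h import *
p,M=tcp(AX,CY,0); to(p,M)
E
```

```text
t: 9.65
eef_pos: [539.2, 127.8, 226.6]
tcp_rot: [3.138, 0.348, -2.899]
ft_force: [0.5, 1.4, 0.6]
opening: 0.753
grip_force: 0.0
t 9.65 pos [539.16 127.84 226.62] rpy [ 3.14  0.35 -2.9 ] F [0.54 1.35 0.59] need turn [-0.   -0.   -0.01] shift cm [-0.11 -0.    7.11]
```

```bash
python3 -m inch '[[0,0,-0.01,-0.1,0,2.5,-0.5],[0,0,0,0,0,2.5,-0.5],[0,0,0,0,0,2.1,-0.5],[0,0,0,0,0,0,-0.2]]'
python3 - <<'E'
from h import *
p,M=tcp(AX,CY,0); to(p,M)
c=env.read_camera('scene'); cv2.imwrite('pics/s2.png',cv2.resize(c['img'][60:300,180:480,::-1],None,fx=2,fy=2))
E
```

```text
t: 10.15
eef_pos: [565.2, 134.6, 159.5]
tcp_rot: [3.141, 0.346, -2.889]
ft_force: [0.3, 0.5, 0.1]
opening: 0.693
grip_force: 0.0
t 10.15 pos [565.16 134.55 159.54] rpy [ 3.14  0.35 -2.89] F [0.27 0.51 0.09] need turn [-0. -0. -0.] shift cm [ 0.12 -0.   -0.11]
```

View pics/s2.png

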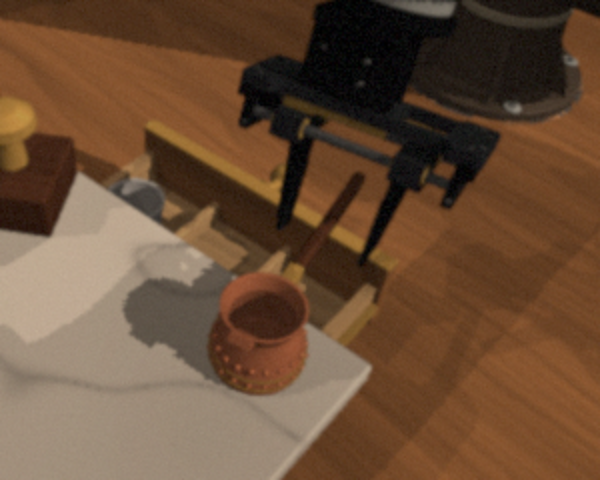

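The fingers straddle the handle evenly, at about (290,215) and (370,255) in the crop. I close on it and lift a little.

```bash
python3 -m inch '[[0,0,0,0,0,0,0.5],[0,0,0,0,0,0,0.7],[0,0,0,0,0,0,1],[0,0,0,0,0,0,1],[0,0,0,0,0,0,1],[0,0,0,0,0,0,1],[0,0,0,-0.17,0,-0.47,1],[0,0,0,-0.51,0,-1.41,1],[0,0,0,-0.51,0,-1.41,1],[0,0,0,-0.34,0,-0.94,1],[0,0,0,0,0,0,1]]'
cat > meas.py <<'E'
from h import *
def handle(cam='scene'):
    c=env.read_camera(cam); m=env.trace(c,'cezve')[0]; Q=cloud(c,m['mask']); return c,m['score'],Q
if __name__=='__main__':
    s=env.state(); print(s['ft_force'],s['moment'],s['opening'],s['grip_force'])
    for cam in('scene','top'):
        c,sc,Q=handle(cam)
        T=rot(s['tcp_rot']); q=(Q-s['eef_pos'])@T  # tool frame
        q[:,2]+=19
        # expected cezve frame from rigid grasp
        c_,s_=np.cos(PHI),np.sin(PHI)
        # cez axes in tool: x=-(cos)tx + sin*tz ; z = -(sin)*tx... solved numerically
        M=mat(0,PHI); L=q@M.T  # in cezve-level frame, grip at origin
        cz=L+[-G,0,46]
        ok=(abs(cz[:,1])<45)&(cz[:,0]>-190)&(cz[:,0]<50); cz=cz[ok]
        print(cam,sc,len(cz),cz.min(0),cz.max(0))
        h=cz[(cz[:,0]<-45)&(abs(cz[:,1])<12)&(abs(cz[:,2]-46)<20)]
        for a in range(-180,-30,15):
            t=h[(h[:,0]>=a)&(h[:,0]<a+15)]
            if len(t)>3: print(a+7,len(t),np.median(t[:,1]),np.percentile(t[:,2],[50,95]))
        b=cz[(cz[:,0]>-45)&(cz[:,2]>50)]
        if len(b): print('rim',cv2.minEnclosingCircle(b[:,:2].astype(np.float32)),np.percentile(b[:,2],[50,95]))
E
python3 meas.py
```

```text
t: 11.58
eef_pos: [564.9, 134.4, 206.8]
tcp_rot: [-3.141, 0.352, -2.888]
ft_force: [0.2, -0.0, -3.6]
opening: 0.105
grip_force: 30.0
[ 0.17 -0.03 -3.6 ] [-0.11  0.69 -0.05] 0.10496931536809617 29.999411702156067
scene 0.84 3353 [-189.14  -43.4  -153.98] [34.64 37.37 70.8 ]
-143 10 -2.375478908585349 [51.51 52.48]
-128 26 -1.5363229539515209 [51.44 52.46]
-113 62 0.5071362560701118 [51.1 58.3]
-98 64 1.6554010455070456 [50.25 51.8 ]
-83 63 1.6517531846240154 [50.01 51.02]
-68 69 2.0522046275647576 [49.73 51.1 ]
-53 71 1.339453245926943 [50.51 51.48]
rim ((-5.241076946258545, -0.5268229842185974), 39.886451721191406) [57.03 59.67]
top 0.63 2005 [-100.2   -37.83  -48.31] [49.01 32.59 60.35]
-98 48 -1.5646853193253647 [49.32 50.76]
-83 68 -1.9528971982704009 [49.25 50.94]
-68 61 -1.430207017647567 [48.95 50.25]
-53 79 -2.0268480610515436 [49.22 51.  ]
rim ((-5.944238662719727, 2.24271559715271), 38.135868072509766) [56.6  59.05]
```

```bash
cat >> h.py <<'E'
DEL=0.015; G=117
def pose(x,z,thdeg,y=0,yw=None):
    return tcp(uw(x,y,z),yaw if yw is None else yw,np.deg2rad(thdeg),PHI+DEL,G)
def cur(): s=env.state(); return np.array(s['eef_pos']),rot(s['tcp_rot'])
def seq(keys,Ns,start=None):
    import plan
    A=np.vstack([plan.prof]); p,M=cur() if start is None else start
    for (q,B),N in zip(keys,Ns):
        w=np.round(R.from_matrix(M.T@B).as_rotvec()/N,4); E=R.from_rotvec(w).as_matrix()
        S=sum(np.linalg.matrix_power(E,k) for k in range(N)); v=np.round(np.linalg.solve(M@S,np.array(q)-p)/10,3)
        cl=[]
        for k in range(N):
            p=p+M@v*10; M=M@E
            # cezve tilt/foot in the unit plane
            f=M[:,2]; lean=np.arctan2(f[:2]@ux,-f[2]); th=PHI+DEL-lean
            gp=tounit((p-19*f)[None])[0]; cz=np.array([gp[0],gp[2]]); c,s=np.cos(th),np.sin(th)
            foot=cz-np.array([-G*c+46*s, G*s+46*c])
            Tt=plan.tool(G,PHI+DEL); cl.append(plan.clear(plan.place(np.vstack([A,Tt]),foot[0],foot[1],th)))
        print(f'{N} x [{",".join(str(round(float(a),4)) for a in [*w,*v])}]','clear',np.round(min(cl),1),'foot',foot,'th',np.rad2deg(th),'y',gp[1])
    return p,M
E
python3 - <<'E'
from h import *
seq([pose(-60,195,18,70,0.18),pose(-98,185,50)],[7,12])
s=env.state()
from meas import handle
for cam in('scene','top'):
    c,sc,Q=handle(cam); M=mat(0,PHI); q=(Q-s['eef_pos'])@rot(s['tcp_rot']); q[:,2]+=19
    cz=q@M.T+[-117,0,46]; b=cz[(cz[:,2]>53)&(cz[:,2]<66)&(abs(cz[:,1])<8)&(cz[:,0]>-45)]; e=cz[(abs(cz[:,0])<8)&(cz[:,2]>53)]
    print(cam,'rim x',np.percentile(b[:,0],[0,2,98,100]),'y',np.percentile(e[:,1],[2,98]))
    t=cz[(cz[:,0]<-150)&(abs(cz[:,1])<12)&(abs(cz[:,2]-46)<12)]; print('tip',np.percentile(t[:,0],[0,3]) if len(t) else 0)
E
```

```text
7 x [0.002,0.0428,0.0104,1.365,-0.544,-1.047] clear 42.1 foot [-59.58 194.96] th 18.004956973724056 y 61.050054183367045
12 x [-0.0017,0.0465,0.0076,0.01,-0.51,-0.273] clear 58.9 foot [-97.95 184.95] th 49.98465203464417 y 0.042900725292463464
scene rim x [-32.31 -31.21  34.77  35.6 ] y [-30.13  30.3 ]
tip 0
top rim x [-32.73 -32.46  31.42  33.15] y [-30.69  29.89]
tip 0
```

```bash
python3 -m inch '[[0.002,0.043,0.01,1.36,-0.54,-1.05,1],[0.002,0.043,0.01,1.36,-0.54,-1.05,1],[0.002,0.043,0.01,1.36,-0.54,-1.05,1],[0.002,0.043,0.01,1.36,-0.54,-1.05,1],[0.002,0.043,0.01,1.36,-0.54,-1.05,1],[0.002,0.043,0.01,1.36,-0.54,-1.05,1],[0.002,0.043,0.01,1.36,-0.54,-1.05,1],[-0.002,0.046,0.008,0.01,-0.51,-0.27,1],[-0.002,0.046,0.008,0.01,-0.51,-0.27,1],[-0.002,0.046,0.008,0.01,-0.51,-0.27,1],[-0.002,0.046,0.008,0.01,-0.51,-0.27,1],[-0.002,0.046,0.008,0.01,-0.51,-0.27,1],[-0.002,0.046,0.008,0.01,-0.51,-0.27,1],[-0.002,0.046,0.008,0.01,-0.51,-0.27,1],[-0.002,0.046,0.008,0.01,-0.51,-0.27,1],[-0.002,0.046,0.008,0.01,-0.51,-0.27,1],[-0.002,0.046,0.008,0.01,-0.51,-0.27,1],[-0.002,0.046,0.008,0.01,-0.51,-0.27,1],[-0.002,0.046,0.008,0.01,-0.51,-0.27,1],[0,0,0,0,0,0,1]]'
python3 - <<'E'
from h import *
s=env.state(); to(*pose(-98,185,50)); print(s['joints'])
from meas import handle
for cam in('scene','top'):
    c,sc,Q=handle(cam); cv2.imwrite(f'pics/k0{cam}.png',c['img'][:,:,::-1]); M=mat(0,PHI); q=(Q-s['eef_pos'])@rot(s['tcp_rot']); q[:,2]+=19
    cz=q@M.T+[-117,0,46]; h=cz[(cz[:,0]<-40)&(cz[:,0]>-100)&(abs(cz[:,1])<12)&(abs(cz[:,2]-46)<18)]
    b=cz[(cz[:,0]>-40)&(cz[:,0]<40)&(cz[:,2]>48)&(cz[:,2]<70)]
    print(cam,sc,len(h),np.median(h,0) if len(h) else '',np.polyfit(h[:,0],h[:,2],1),'bowl top plane',len(b),np.percentile(b,[2,50,98],axis=0))
keys=[pose(-98,108,52),pose(-78,74,56),pose(-50,42,32),pose(-16,41,20),pose(6,38,13),pose(56,34,11),pose(61.5,28,2)]
seq(keys,[5,4,10,6,5,7,5])
E
```

```text
t: 14.48
eef_pos: [481.6, 13.1, 287.4]
tcp_rot: [3.14, -0.502, -3.056]
ft_force: [-0.6, -0.4, -3.3]
opening: 0.103
grip_force: 30.0
t 14.475 pos [481.61  13.07 287.42] rpy [ 3.14 -0.5  -3.06] F [-0.61 -0.41 -3.31] need turn [ 0.    0.01 -0.  ] shift cm [ 0.1  -0.01  0.03]
[-0.07  0.44  1.54 -0.07  1.66 -1.71]
scene 0.59 331 [-69.91   3.64  50.17] [ 0.01 49.8 ] bowl top plane 545 [[-37.86 -28.53  48.32]
 [ -1.47  -7.24  57.19]
 [ 31.61  28.62  61.55]]Traceback (most recent call last):
  File "<stdin>", line 8, in <module>
    raise TypeError("expected non-empty vector for x")
TypeError: expected non-empty vector for x
```

View pics/k0scene.png

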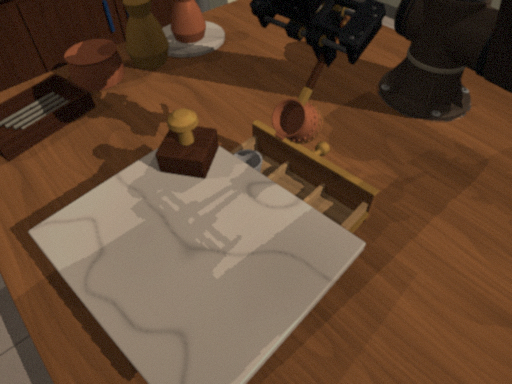

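The cezve hangs bowl-down at (300,120) over the open tray with no slip in the grip. The state after the move confirms the row convention. Next I compute the insertion rows.

Run:
```python
from h import *
keys=[pose(-98,108,52),pose(-78,74,56),pose(-50,42,32),pose(-16,41,20),pose(6,38,13),pose(56,34,11),pose(61.5,28,2)]
seq(keys,[5,4,10,6,5,7,5])
```

```text
5 x [0.0005,0.0084,-0.0003,-0.808,-0.01,1.286] clear 24.7 foot [-97.98 107.99] th 52.001427708904444 y 0.011357259795589547
4 x [0.0001,0.0174,-0.0,-0.995,-0.0,0.285] clear 21.2 foot [-77.98  74.02] th 55.989216109516605 y 0.01576210406958542
10 x [-0.0,-0.0419,-0.0,-0.123,0.0,0.573] clear 23.5 foot [-49.99  41.98] th 31.982284039203307 y 0.0039019118395658393
6 x [-0.0,-0.0349,0.0,-0.343,0.0,0.284] clear 9.1 foot [-15.98  41.  ] th 19.984547544117692 y 0.0004273350308125574
5 x [-0.0,-0.0244,0.0,-0.278,0.0,0.317] clear 6.3 foot [ 6.02 37.99] th 12.994462302537654 y -0.0023463763065715956
7 x [-0.0,-0.005,0.0,-0.665,0.0,0.211] clear 8.1 foot [56.04 34.02] th 10.989109982559972 y -0.0024802954120106235
5 x [-0.0,-0.0314,0.0,0.123,0.0,0.438] clear 6.7 foot [61.51 27.99] th 1.9936724583037126 y -0.007505968741721749
```

```bash
python3 -m inch '[[0,0.008,0,-0.81,-0.01,1.29,1],[0,0.008,0,-0.81,-0.01,1.29,1],[0,0.008,0,-0.81,-0.01,1.29,1],[0,0.008,0,-0.81,-0.01,1.29,1],[0,0.009,0,-0.81,-0.01,1.29,1],[0,0.017,0,-1.0,0,0.29,1],[0,0.017,0,-1.0,0,0.29,1],[0,0.017,0,-1.0,0,0.29,1],[0,0.017,0,-1.0,0,0.29,1],[0,-0.042,0,-0.12,0,0.57,1],[0,-0.042,0,-0.12,0,0.57,1],[0,-0.042,0,-0.12,0,0.57,1],[0,-0.042,0,-0.12,0,0.57,1],[0,-0.042,0,-0.12,0,0.57,1],[0,-0.042,0,-0.12,0,0.57,1],[0,-0.042,0,-0.12,0,0.57,1],[0,-0.042,0,-0.12,0,0.57,1],[0,-0.042,0,-0.12,0,0.57,1],[0,-0.042,0,-0.12,0,0.57,1],[0,0,0,0,0,0,1]]'
python3 - <<'E'
from h import *
s=env.state(); to(*pose(-50,42,32))
seq([pose(-16,40,20),pose(6,37,13),pose(56,33.5,11),pose(61.5,28,2)],[6,5,7,5])
for cam in('scene','top'):
    c=env.read_camera(cam); cv2.imwrite(f'pics/k3{cam}.png',c['img'][:,:,::-1])
    M=mat(0,PHI); q=(cloud(c)-s['eef_pos'])@rot(s['tcp_rot']); q[:,2]+=19
    cz=q@M.T+[-117,0,46]; h=cz[(cz[:,0]<-45)&(cz[:,0]>-95)&(abs(cz[:,1])<12)&(abs(cz[:,2]-46)<12)]
    b=cz[(cz[:,0]>-40)&(cz[:,0]<40)&(cz[:,2]>52)&(cz[:,2]<66)&(abs(cz[:,1])<40)]
    if len(h): print(cam,len(h),np.median(h,0),np.polyfit(h[:,0],h[:,2],1))
    if len(b): print('rim',len(b),np.percentile(b,[2,50,98],axis=0))
E
```

```text
t: 17.18
eef_pos: [499.2, 14.5, 124.4]
tcp_rot: [3.14, -0.192, -3.056]
ft_force: [-1.5, -0.2, 2.8]
opening: 0.099
grip_force: 30.0
t 17.175 pos [499.22  14.46 124.37] rpy [ 3.14 -0.19 -3.06] F [-1.46 -0.19  2.78] need turn [ 0.  0. -0.] shift cm [-0.    0.01 -0.  ]
6 x [0.0003,-0.0345,-0.0005,-0.344,0.002,0.301] clear 8.1 foot [-16.04  39.99] th 20.013487350583826 y 0.004698778301851777
5 x [-0.0,-0.0245,0.0,-0.278,-0.0,0.317] clear 5.5 foot [ 5.98 37.03] th 12.99475437235885 y 0.004857902782933915
7 x [-0.0,-0.005,0.0,-0.666,-0.0,0.205] clear 8.9 foot [56.   33.48] th 10.989402093756217 y 0.0077800439969670605
5 x [-0.0,-0.0314,0.0,0.12,-0.0,0.427] clear 6.8 foot [61.5  28.02] th 1.9939647338077737 y 0.006463395095372288
scene 189 [-68.97   2.71  50.46] [ 0.01 50.09]
rim 147 [[-34.58 -28.1   52.31]
 [-23.01  -8.2   58.29]
 [ -6.45  27.64  62.27]]
rim 10 [[ 21.19 -18.98  59.21]
 [ 23.58 -12.72  59.72]
 [ 25.41  -4.25  60.89]]
```

View pics/k3scene.png

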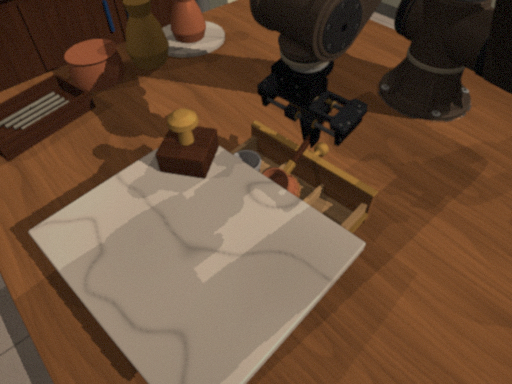

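Upward force of about 6 N: the foot edge is just grazing the floor at this tilt. I'll raise a little and recompute.

Run:
```python
from h import *
seq([pose(-48,46,31),pose(-30,44,24.5),pose(-14,42,19),pose(8,39,14),pose(30,36,12),pose(57,34,11),pose(61.5,28,2)],[2,3,3,5,4,5,5])
```

```text
2 x [0.001,-0.0078,-0.0013,0.008,0.006,-0.124] clear 19.3 foot [-48.  46.] th 31.0012176627736 y 0.007911347698717418
3 x [-0.0,-0.0378,-0.0,-0.362,-0.0,0.339] clear 12.4 foot [-30.01  43.99] th 24.503876278940755 y 0.006836499864112085
3 x [-0.0,-0.032,-0.0,-0.33,-0.0,0.35] clear 8.3 foot [-14.01  42.01] th 19.00348145282342 y 0.0057512573853902
5 x [-0.0,-0.0175,-0.0,-0.322,-0.0,0.253] clear 7.0 foot [ 8.01 39.02] th 13.990100748636422 y 0.004094422744394805
4 x [-0.0,-0.0087,-0.0,-0.478,-0.0,0.229] clear 6.7 foot [29.99 35.99] th 11.996207621955865 y 0.0023921983974788804
5 x [-0.0,-0.0035,-0.0,-0.504,0.0,0.159] clear 8.5 foot [57.01 33.99] th 10.99353148047003 y 0.00038787753908463334
5 x [-0.0,-0.0314,-0.0,0.142,0.0,0.433] clear 6.7 foot [61.51 27.99] th 1.9980940910588652 y -0.00045893982549543303
```

Forward in two short pieces, checking force between them.

```bash
python3 -m inch '[[0.001,-0.008,-0.001,0.01,0.01,-0.12,1],[0.001,-0.008,-0.001,0.01,0,-0.12,1],[0,-0.038,0,-0.36,0,0.34,1],[0,-0.038,0,-0.36,0,0.34,1],[0,-0.038,0,-0.36,0,0.34,1],[0,-0.032,0,-0.33,0,0.35,1],[0,-0.032,0,-0.33,0,0.35,1],[0,-0.032,0,-0.33,0,0.35,1]]'
python3 -m inch '[[0,-0.0175,0,-0.32,0,0.25,1],[0,-0.0175,0,-0.32,0,0.25,1],[0,-0.0175,0,-0.32,0,0.25,1],[0,-0.0175,0,-0.32,0,0.25,1],[0,-0.0175,0,-0.32,0,0.25,1],[0,0,0,0,0,0,1]]'
python3 - <<'E'
from h import *
s=env.state(); to(*pose(8,39,14))
seq([pose(30,36,12),pose(57,34,11),pose(61.5,28,2)],[4,5,5])
for cam in('scene','top'):
    c=env.read_camera(cam)
    M=mat(0,PHI); q=(cloud(c)-s['eef_pos'])@rot(s['tcp_rot']); q[:,2]+=19
    cz=q@M.T+[-117,0,46]; h=cz[(cz[:,0]<-45)&(cz[:,0]>-100)&(abs(cz[:,1])<12)&(abs(cz[:,2]-46)<12)]
    if len(h): print(cam,len(h),np.median(h,0),np.polyfit(h[:,0],h[:,2],1))
E
```

```text
t: 18.27
eef_pos: [518.5, 16.3, 104.0]
tcp_rot: [-3.142, 0.035, -3.054]
ft_force: [0.6, 0.2, -2.4]
opening: 0.106
grip_force: 30.0
t: 19.02
eef_pos: [535.1, 17.8, 92.6]
tcp_rot: [-3.142, 0.122, -3.054]
ft_force: [-0.8, 0.6, -2.6]
opening: 0.101
grip_force: 30.0
t 19.025 pos [535.06  17.75  92.64] rpy [-3.14  0.12 -3.05] F [-0.78  0.6  -2.57] need turn [-0.  0. -0.] shift cm [-0.05 -0.   -0.04]
4 x [-0.0,-0.0082,-0.0002,-0.49,-0.0,0.22] clear 7.0 foot [30.01 35.99] th 12.002493759458812 y 0.015789562262032236
5 x [-0.0,-0.0035,0.0,-0.504,-0.0,0.159] clear 8.4 foot [57.02 33.99] th 10.999817615009725 y 0.016746172808323107
5 x [-0.0,-0.0314,0.0,0.142,-0.0,0.433] clear 6.7 foot [61.52 27.98] th 2.004380217244305 y 0.013767834682824321
scene 195 [-71.36   3.02  49.89] [ 0.01 49.13]
top 145 [-69.12  -0.91  50.41] [-0.01 49.92]
```

Free of contact. Continue under the slab, then ease down level.

```bash
python3 -m inch '[[0,-0.0082,0,-0.49,0,0.22,1],[0,-0.0082,0,-0.49,0,0.22,1],[0,-0.0082,0,-0.49,0,0.22,1],[0,-0.0082,0,-0.49,0,0.22,1],[0,-0.0035,0,-0.5,0,0.16,1],[0,-0.0035,0,-0.5,0,0.16,1],[0,-0.0035,0,-0.5,0,0.16,1],[0,-0.0035,0,-0.5,0,0.16,1],[0,-0.0035,0,-0.5,0,0.16,1],[0,0,0,0,0,0,1]]'
python3 -m inch '[[0,-0.0314,0,0.14,0,0.43,1],[0,-0.0314,0,0.14,0,0.43,1],[0,-0.0314,0,0.14,0,0.43,1],[0,-0.0314,0,0.14,0,0.43,1],[0,-0.0314,0,0.14,0,0.43,1],[0,0,0,0,0,0,1]]'
python3 - <<'E'
from h import *
s=env.state(); to(*pose(61.5,28,2))
seq([pose(61.5,26.3,0)],[3])
for cam in('scene','top'):
    c=env.read_camera(cam); cv2.imwrite(f'pics/k7{cam}.png',c['img'][:,:,::-1])
    P=tounit(cloud(c)); h=P[(P[:,0]<-5)&(P[:,0]>-32)&(abs(P[:,1])<12)&(P[:,2]>60)&(P[:,2]<95)]
    if len(h): print(cam,len(h),np.median(h,0),np.polyfit(h[:,0],h[:,2],1))
E
```

```text
t: 20.38
eef_pos: [581.7, 21.8, 82.8]
tcp_rot: [-3.141, 0.172, -3.054]
ft_force: [-0.7, 0.5, -3.3]
opening: 0.106
grip_force: 30.0
t: 21.12
eef_pos: [579.2, 21.6, 60.1]
tcp_rot: [3.141, 0.328, -3.055]
ft_force: [-1.0, 0.1, -1.5]
opening: 0.105
grip_force: 30.0
t 21.125 pos [579.24  21.63  60.14] rpy [ 3.14  0.33 -3.05] F [-0.97  0.15 -1.45] need turn [-0. -0. -0.] shift cm [-0.05 -0.    0.02]
3 x [-0.0001,-0.0119,-0.0003,0.079,-0.0,0.17] clear 6.5 foot [61.5  26.28] th 0.007049298038266161 y -0.0003452339505921148
top 70 [-18.92  -1.12  81.91] [-0.   81.77]
```

```bash
python3 -m inch '[[0,-0.012,0,0.08,0,0.17,1],[0,-0.012,0,0.08,0,0.17,1],[0,-0.012,0,0.08,0,0.17,1],[0,0,0,0,0,0,1],[0,0,0,0,0,0,1]]'
python3 - <<'E'
from h import *
s=env.state(); to(*pose(61.5,26,0)); print(s['moment'])
for cam in('scene','top'):
    c=env.read_camera(cam); cv2.imwrite(f'pics/k8{cam}.png',c['img'][:,:,::-1])
    P=tounit(cloud(c)); h=P[(P[:,0]<-5)&(P[:,0]>-34)&(abs(P[:,1])<12)&(P[:,2]>60)&(P[:,2]<95)]
    if len(h): print(cam,len(h),np.median(h,0),np.polyfit(h[:,0],h[:,2],1))
    h=P[(P[:,0]<-75)&(P[:,0]>-118)&(abs(P[:,1])<12)&(P[:,2]>60)&(P[:,2]<95)]
    if len(h): print(cam,len(h),np.median(h,0),h[:,0].min())
    f=P[(P[:,0]<-20)&(P[:,0]>-100)&(abs(P[:,1])<38)&(abs(P[:,1])>15)&(P[:,2]>15)&(P[:,2]<35)]; print('floor',len(f),np.median(f[:,2]) if len(f) else '')
E
```

```text
t: 21.85
eef_pos: [579.4, 21.7, 55.1]
tcp_rot: [-3.142, 0.365, -3.054]
ft_force: [-0.9, 0.0, 0.7]
opening: 0.104
grip_force: 30.0
t 21.85 pos [579.43  21.66  55.09] rpy [-3.14  0.37 -3.05] F [-0.9   0.02  0.73] need turn [-0.  0. -0.] shift cm [ 0.1  -0.    0.05]
[0.02 0.42 0.08]
scene 60 [-108.28    4.95   71.84] -117.15875139452704
floor 91 26.440531266826838
top 76 [-19.18  -1.04  77.7 ] [ 0.05 78.42]
floor 206 26.17729473771766
```

View pics/k8scene.png

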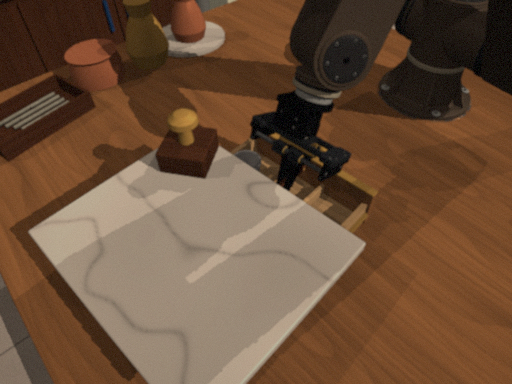

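Cezve rests on the floor: handle top at 78 mm and its weight is taken. I open only 24 mm and lift straight up.

```bash
python3 -m inch '[[0,0,0,0,0,0,0.7],[0,0,0,0,0,0,0.5],[0,0,0,0,0,0,0.5],[0,0,0,-0.34,0,-0.94,0.5],[0,0,0,-0.68,0,-1.88,0.5],[0,0,0,-1.02,0,-2.82,0.5],[0,0,0,-1.36,0,-3.76,0.5],[0,0,0,-1.36,0,-3.76,0.5],[0,0,0,-1.36,0,-3.76,0.5]]'
python3 - <<'E'
from h import *
s=env.state(); print(s['ft_force'])
for cam in('top','scene'):
    c=env.read_camera(cam); cv2.imwrite(f'pics/k9{cam}.png',c['img'][:,:,::-1])
    P=tounit(cloud(c)); h=P[(P[:,0]<-4)&(P[:,0]>-117)&(abs(P[:,1])<14)&(P[:,2]>66)&(P[:,2]<90)]
    print(cam,len(h),np.median(h,0),np.polyfit(h[:,0],h[:,2],1),'yaw',np.polyfit(h[:,0],h[:,1],1),h[:,0].min())
# next: above knob: knob unit x -171, tool down
to(uw(-171,0,180),mat(yaw,0))
E
```

```text
t: 23.08
eef_pos: [575.6, 21.3, 236.0]
tcp_rot: [-3.141, 0.365, -3.054]
ft_force: [-0.4, -0.4, -0.1]
opening: 0.248
grip_force: 0.0
[-0.39 -0.37 -0.1 ]
top 115 [-26.63  -0.9   77.97] [-0.01 77.51] yaw [-0.   -1.03] -61.75005477646621
scene 291 [-86.68   2.79  77.83] [-0.03 74.41] yaw [0.02 2.99] -116.96273922026451
t 23.175 pos [577.23  21.2  238.96] rpy [-3.14  0.37 -3.05] F [ 0.38 -0.05 -0.85] need turn [-0.    0.37 -0.  ] shift cm [13.39  0.03  1.1 ]
```

View pics/k9top.png

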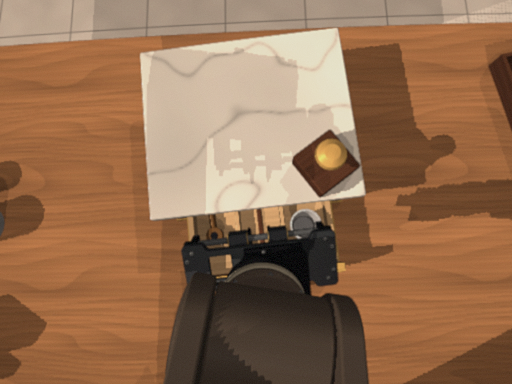

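The cezve lies straight along the middle bay; the cup (305,222) and lever (213,232) are undisturbed. Back to the knob.

```bash
python3 -m inch '[[0,0,0,3.3,0,0.3,0],[0,0,0,3.3,0,0.3,0],[0,0,0,3.3,0,0.3,0],[0,0,0,3.3,0,0.2,0],[0,0.125,0,0.1,0,0,0],[0,0.12,0,0,0,0,0],[0,0.12,0,0,0,0,0],[0,0,0,0,0,0,0]]'
python3 - <<'E'
from h import *
to(uw(-171,0,64),mat(yaw,0))
c=env.read_camera('top'); P=tounit(cloud(c)); print([ (r['score'],tounit(world(r['centre'],c))) for n in('cup','lever') for r in env.find_in(c,n)[:1]])
E
```

```text
t: 24.18
eef_pos: [456.9, 11.0, 176.0]
tcp_rot: [3.141, -0.0, -3.054]
ft_force: [-0.1, -0.3, 0.2]
opening: 0.499
grip_force: 0.0
t 24.175 pos [456.88  10.96 176.  ] rpy [ 3.14 -0.   -3.05] F [-0.05 -0.27  0.18] need turn [ 0. -0. -0.] shift cm [-0.   -0.01 11.2 ]
[(0.7, array([-32.59, -88.3 ,  51.29])), (0.6, array([-33.66,  98.58,  50.45]))]
```

```bash
python3 -m inch '[[0,0,0,0,0,3,0],[0,0,0,0,0,3,0],[0,0,0,0,0,3,0],[0,0,0,0,0,2.2,0],[0,0,0,0,0,0,0.3],[0,0,0,0,0,0,1],[0,0,0,0,0,0,1],[0,0,0,0,0,0,1],[0,0,0,0,0,0,1],[0,0,0,0,0,0,1]]'
python3 -m inch '[[0,0,0,-0.15,0,0,1],[0,0,0,-0.3,0,0,1],[0,0,0,-0.5,0,0,1],[0,0,0,-0.7,0,0,1],[0,0,0,-0.8,0,0,1],[0,0,0,-0.8,0,0,1],[0,0,0,-0.8,0,0,1],[0,0,0,-0.8,0,0,1],[0,0,0,-0.8,0,0,1],[0,0,0,-0.8,0,0,1],[0,0,0,-0.8,0,0,1],[0,0,0,-0.8,0,0,1],[0,0,0,-0.8,0,0,1],[0,0,0,-0.8,0,0,1],[0,0,0,-0.8,0,0,1],[0,0,0,-0.8,0,0,1],[0,0,0,-0.8,0,0,1],[0,0,0,-0.6,0,0,1],[0,0,0,-0.4,0,0,1],[0,0,0,0,0,0,1]]'
python3 - <<'E'
from h import *
to(uw(-31,0,64),mat(yaw,0))
E
```

```text
t: 25.58
eef_pos: [455.9, 11.8, 65.7]
tcp_rot: [3.141, 0.001, -3.055]
ft_force: [-1.0, 11.7, 0.1]
opening: 0.283
grip_force: 30.0
t: 28.08
eef_pos: [585.9, 23.3, 65.8]
tcp_rot: [3.14, 0.001, -3.054]
ft_force: [-0.5, 9.2, -1.7]
opening: 0.286
grip_force: 30.0
t 28.075 pos [585.92  23.33  65.8 ] rpy [ 3.14  0.   -3.05] F [-0.51  9.22 -1.67] need turn [ 0.  0. -0.] shift cm [-1.04 -0.11  0.18]
```

```bash
python3 -m inch '[[0,0,0,-0.3,0,0,1],[0,0,0,-0.3,0,0,1],[0,0,0,-0.2,0,0,1],[0,0,0,-0.1,0,0,1],[0,0,0,-0.1,0,0,1],[0,0,0,0,0,0,1]]'
python3 - <<'E'
from h import *
to(uw(-31,0,64),mat(yaw,0))
E
python3 -m inch '[[0,0,0,-0.1,0,0,1],[0,0,0,-0.1,0,0,1],[0,0,0,0,0,0,1]]'
```

```text
t: 28.82
eef_pos: [592.4, 24.0, 65.7]
tcp_rot: [3.14, -0.007, -3.054]
ft_force: [-18.0, 4.4, 10.0]
opening: 0.279
grip_force: 30.0
t 28.825 pos [592.44  23.95  65.74] rpy [ 3.14 -0.01 -3.05] F [-17.97   4.37   9.95] need turn [ 0.   -0.01 -0.  ] shift cm [-0.39 -0.12  0.17]
t: 29.2
eef_pos: [592.5, 24.0, 65.7]
tcp_rot: [3.14, -0.011, -3.054]
ft_force: [-27.2, 1.6, 16.3]
opening: 0.279
grip_force: 30.0
```

```bash
python3 -m inch '[[0,0,0,0.2,0,0,1],[0,0,0,0.1,0,0,0.4],[0,0,0,0,0,0,0.1],[0,0,0,0,0,0,0],[0,0,0,0,0,-2,0],[0,0,0,0,0,-4,0],[0,0,0,0,0,-4,0],[0,0,0,3,0,-4,0],[0,0,0,4,0,-2,0],[0,0,0,4,0,0,0],[0,0,0,4,0,0,0],[0,0,0,0,0,0,0]]'
python3 - <<'E'
from h import *
for n in ['top','scene']:
    c=env.read_camera(n); cv2.imwrite(f'pics/e{n}.png',c['img'][:,:,::-1]); P=tounit(cloud(c))
    k=P[(P[:,0]<-3)&(P[:,0]>-70)&(abs(P[:,1])<25)&(P[:,2]>60)&(P[:,2]<125)]
    print(n,len(k)); h=k[k[:,2]>87]
    if len(h): print('head',np.percentile(h,[2,50,98],axis=0))
    m=k[k[:,2]>70]; print(m[:,0].min())
    b=P[(P[:,0]<-2)&(P[:,0]>-60)&(abs(P[:,1])<120)&(abs(P[:,1])>35)&(P[:,2]>60)&(P[:,2]<105)]; print('strip',len(b),b[:,0].min() if len(b) else '')
print(env.state()['ft_force'],env.state()['eef_pos'])
E
```

```text
t: 30.7
eef_pos: [443.9, 9.8, 225.7]
tcp_rot: [-3.141, 0.001, -3.055]
ft_force: [0.5, 0.5, 0.2]
opening: 0.501
grip_force: 0.0
top 192
head [[-38.32 -10.67  87.4 ]
 [-29.48  -0.01  92.3 ]
 [-11.95  11.01  95.43]]
-38.7100677005434
strip 0 
scene 60
head [[-37.46  -8.71  88.6 ]
 [-30.97   3.85  93.18]
 [-25.6   12.5   95.55]]
-37.516215467729346
strip 0 
[ 0.2  -0.07 -0.19] [446.35   9.73 225.54]
```

View pics/etop.png

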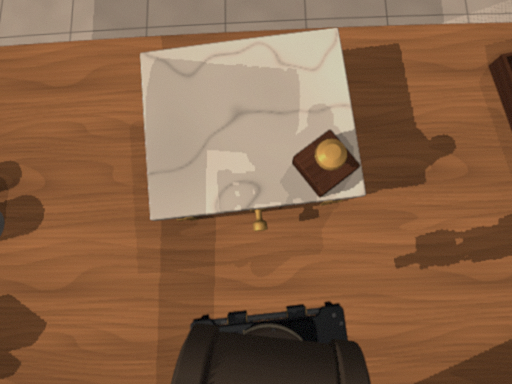

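The tray is shut: the knob end (259,227) is at −38.7 mm against −39 at home. The stake has not moved.

```bash
python3 -c "
from cell import env
print(env.job_done())"
```

```text
the job is handed in; nothing more can be done
None
```

I handed the job in with the cezve standing in the middle bay, bowl at the back and handle to the front. The tray is home to within about 1 mm by camera. The cup and lever looked undisturbed in my last view before closing, and the stake has not moved. I could not see inside the tray once it was shut, and no verdict came back.

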